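Sort the bench after a column change

ROBOT

A 6-joint arm with a two-finger parallel gripper is mounted at the origin on the work surface. World frame = base frame: x ahead of the robot, y to its left, z up, the work surface at z = 0. Lengths are in m, angles in degrees, forces in N, time in s.
With the tool pointing down it reaches from about 0.25 to 0.725 m from the base axis. Payload 9.7 kg.
Tool frame: the origin (TCP) lies between the finger pads; the fingertips stand 19 mm ahead of it and the grasp point (between the pads) is the TCP; z points along the fingers, y is the line along which they close (so a half turn about z gives the same grasp; the last joint's range is limited). The gripper opens to 85 mm and grips with 20 to 120 N. Pads are 22 mm wide; open, the fingers measure 114 mm over their backs; the gripper's body (76 mm by 85 mm) begins 54 mm behind the grasp point. The pads swing forward as they close: fully open they stand 13 mm farther back than shut.
Start: joints at [75.459, 4.979, 10.078, 95.1, 0, 90], TCP at [0.138, 0.532, 0.25] pointing down, gripper open.
Joint ranges: [-179.16, 179.16], [-48.56, 103.87], [-65.8, 70.77], [-126.05, 130.52], [-82.76, 87.17], [-180, 180]. Speed limits (degrees/s): [127.2, 127.2, 147.25, 180, 180, 180].

INTERFACE

Orientations are given as [roll, pitch, yaw] about the fixed x, y, z axes, in that order (R = Rz(yaw) Ry(pitch) Rx(roll)).
In Python, from workcell import bot gives the robot as it stands. The module is installed in compiled form; this text tells all that it offers.
- The arm moves only by the shell command python3 -m crank 'ROWS' [OPENING] [FORCE]. ROWS is JSON, a list that holds one entry, the list of rows, each a list of 6 numbers: the shift along the world's x, y, z as a fraction of full scale, then the turn, a rotation vector about the world's x, y, z as a fraction of full scale. In form: [[[x, y, z, wx, wy, wz], ...]]. A call has 1 to 20 rows; each row shifts and turns the commanded pose from where the row before left it; what a row does not reach is not made up. Full scale, the value 1, is 20 mm for a shift and 0.12 rad for a turn. A row lasts 1/12 s, in which the tool goes at most 41.7 mm and 7.16 degrees, less where a joint would pass 70% of its speed; a pose out of reach is approached as far as the arm can. A call with a number of a shift or a turn outside -1 to 1 is refused whole. A call with a gripper value outside its range is refused whole. OPENING is the opening, from 0 (shut) to 1 (fully open), set as the call begins (- or left out, the last holds). The fingers move at their own pace and stop on an object; FORCE is the grip in N (left out, the last holds). Time passes only in rows, so rows that do not move let the fingers close. It gives the time, the measured TCP pose, the force, the opening and the grip force at its end, in the units of the state.
- bot.get_obs(): the state, without advancing time (a new reading comes with each control period).
- bot.camera(name): name is "scene" or "top" or "wrist"; returns the picture (400x640x3 uint8, red, green, blue); there is no depth.
- bot.camera_model(name): a dict with "vertical_fov" (degrees; the focal length in pixels is half the picture's height over the tangent of half this angle, whatever the lens; pixels are square), "cx", "cy" (the principal point, pixels), "k1" (the pictures are not rectified: a ray, as slopes to the right and down, at radius r is drawn at 1 + k1 r^2 times it, then the intrinsics apply), "R" (3x3) and "t" (3): a world point X has camera coordinates R X + t. Camera axes: x right, y down, z forward; pixel columns grow to the right and rows downward; lengths in m; the calibration is good to about 2 mm. A picture is of the moment at which its call begins: read the wrist's pose just before it. camera_model takes no time and is no camera call; for the wrist camera it gives the pose at the moment of the call.
- bot.job_done(): hands the job in; it is judged then, once.
The state is a dict: "time": time; "q": joint angles; "qd": joint speeds; "joint_efforts": joint torques, N m; "ee_pos": TCP position; "tcp_rot": TCP orientation; "wrist_force": force on the tool from outside, world axes, zero at the start; "torque": the same for the moment, N m; "opening": finger opening in m; "grasp_force": force on a finger pad.
Only numpy, scipy, OpenCV 4.12 (cv2) and the standard library are available. Lean on these libraries where they do the work, as an engineer would, in place of code of your own. Each camera call takes 0.05 s, during which the arm holds its last target. There are 200 camera calls.

TASK

Clear up after the column change: pull the top drawer of the column cabinet well open and lay both steel columns flat in it, put the spanner in the tray that holds the other tools and the marker in the tray that holds the pens, each lying flat inside. Set the columns down, do not let them drop, because the packing cracks. Leave the drawer open for the next column and leave everything else on the bench where it is.

Things in the scene. Friction and masses are not known exactly. Their poses are not given: they have to be found in the camera images.
- drawer (a joint): how far the top drawer is pulled out: 0 m shut, 0.19 m at its end stop. It slides level, to -x of drawer_floor's axes, out of the cabinet's front; about 1.5 N of friction plus drag of 6 N per m/s; it stays where it is left. The cabinet (grey steel, 300 mm deep and wide, 136 high, cartons on its top) is fixed; its lower drawer is locked.
- drawer_handle (a point): middle of the top drawer's handle: a level round steel bar 11 mm thick and 130 mm long, parallel to the drawer front (along its y), centreline 35 mm in front of it; a stay at 55 mm either side of the middle. About 102 mm above the bench, 34 mm below the cabinet's top, free from above. Axes: x into the cabinet, y along the bar, z up.
- drawer_floor (a point): point on the top drawer's inner floor, at the foot of the front's inner face, mid-width; moves with the drawer: 53 mm behind the bar, about 74 mm above the bench; axes as the handle's. From it the inside reaches 254 mm to +x and 130 mm to either side; front 51 mm, sides 44 mm high. Stock columns fixed along y at x = 182 and 222 mm; the floor up to x = 165 mm is free, and uncovered when fully out.
- long_column: packed steel column lying along its x axis: 150 mm long, bare tube 12.8 mm in diameter with a white paper band round its middle, a hexagonal steel nut 24 mm long and 20 mm across flats (23 across corners) at each end. Origin at its middle, on the axis, 10 mm above what it lies on. About 0.26 kg.
- short_column: the same kind of column, 100 mm long: bare tube 12.8 mm in diameter and 52 mm long between two such nuts. Origin at its middle, on the axis, 10 mm above what it lies on. About 0.18 kg.
- spanner: flat steel spanner lying along its x axis, 150 mm long: shank 17 mm wide (y) and 7 mm thick, ring end 32 mm across at -x, open jaw 38 mm wide at +x. Origin midway along it, on its underside; balance point about 10 mm from there towards the jaw. About 0.11 kg.
- marker: marker pen lying along its x axis, 138 mm long and 17 mm in diameter, white barrel at -x, black cap with a clip (2.5 mm high) at +x. Origin at its middle, on the axis, 8.5 mm above what it lies on. About 30 g.
- tool_tray: grey open tray, 110 mm (its x) by 180 mm (its y) outside and 40 mm high, walls and floor 4 mm, fixed to the bench. In it a yellow-handled screwdriver and a hex key are fixed along y in the part beyond x = +20 mm (up to 22 mm above the bench); the floor from x = -51 to +20 mm is free over the whole 172 mm length. Origin at the middle of its underside.
- pen_tray: a second tray exactly like the tool tray, which it may change places with; in it a pen and a pencil are fixed along y, in the part beyond x = +16 mm (up to 18 mm above the bench); the floor from x = -51 to +16 mm is free over the whole 172 mm length. Origin at the middle of its underside.
- timer: white lab timer, 62 by 66 by 18 mm, among the things to be sorted; leave it alone. Origin at its underside.
- sample_jar: small capped amber jar, 42 mm in diameter, 55 high; leave alone. Origin at its underside.
- notebook: dark blue closed notebook, 105 by 148 by 14 mm; leave alone. Origin at its underside.
- vial_rack: white vial rack, 70 by 130 by 44 mm; leave alone. Origin at its underside.
Mind the look-alikes: they are no part of the job. Leave any pink or turquoise look-alike of the marker alone. Leave any brown look-alike of the tool_tray alone.

How it is judged:
By the outcome, as a careful person would: the job done as asked, in the order asked, and still so for the second after the job is handed in, with the robot touching nothing.
It also fails if it takes over 72 s, if anything falls off the work surface, if the arm or the gripper's body presses on something with over 40 N, if the wrist force passes 120 N, or if a joint passes its speed limit or range.

## Working session

There is one attempt and no reset: what is moved stays moved. The work goes in short steps, Python scripts to look and compute and a shell command to move; the robot and the scene stay as the last step left them, time stands still between calls to the robot, and variables do not carry over. Pictures are saved under pics/ and viewed, at most 13 in all, crops included, and the job is handed in when it is done.

```bash
mkdir -p pics
cat > h.py <<'E'
import numpy as np, cv2
from workcell import bot
def snap(n,f):
    m=bot.camera_model(n); im=bot.camera(n); cv2.imwrite(f'pics/{f}.png',im[:,:,::-1]); np.save(f'pics/{f}.npy',dict(m=m,im=im),allow_pickle=True); return im,m
def load(f):
    d=np.load(f'pics/{f}.npy',allow_pickle=True).item(); return d['im'],d['m']
def ray(m,p):
    f=200/np.tan(np.radians(m['vertical_fov'])/2); K=np.array([[f,0,m['cx']],[0,f,m['cy']],[0,0,1.]])
    u=cv2.undistortPoints(np.array([[p]],float),K,np.array([m['k1'],0,0,0,0.]))[0,0]
    R=np.array(m['R']);t=np.array(m['t']); d=R.T@[u[0],u[1],1]; return -R.T@t,d/np.linalg.norm(d)
def onz(m,p,z):
    o,d=ray(m,p); return o+d*(z-o[2])/d[2]
def tri(m1,p1,m2,p2):
    o1,d1=ray(m1,p1);o2,d2=ray(m2,p2)
    s=np.linalg.lstsq(np.c_[d1,-d2],o2-o1,rcond=None)[0]; a=o1+d1*s[0];b=o2+d2*s[1]
    return (a+b)/2,np.linalg.norm(a-b)
def proj(m,X):
    f=200/np.tan(np.radians(m['vertical_fov'])/2); c=np.array(m['R'])@np.array(X,float)+np.array(m['t']); x=c[:2]/c[2]
    return x*(1+m['k1']*(x@x))*f+[m['cx'],m['cy']]
E
python3 - <<'E'
from h import *
for n in('scene','top','wrist'):
    im,m=snap(n,n+'0'); print(n,{k:np.round(v,3).tolist() for k,v in m.items()})
print(bot.get_obs())
a=cv2.imread('pics/scene0.png');cv2.imwrite('pics/scene0b.png',cv2.resize(a,(800,500)))
a=cv2.imread('pics/top0.png');cv2.imwrite('pics/top0b.png',cv2.resize(a,(800,500)))
E
```

```text
scene {'vertical_fov': 45.654, 'cx': 313.675, 'cy': 200.341, 'k1': 0.007, 'R': [[0.88, 0.474, 0.007], [0.257, -0.465, -0.847], [-0.398, 0.748, -0.531]], 't': [-0.466, -0.046, 1.715]}
top {'vertical_fov': 53.71, 'cx': 321.025, 'cy': 192.313, 'k1': -0.097, 'R': [[-0.112, -0.994, -0.006], [-0.97, 0.11, -0.215], [0.214, -0.018, -0.977]], 't': [0.061, 0.538, 1.147]}
wrist {'vertical_fov': 60.791, 'cx': 322.02, 'cy': 198.526, 'k1': -0.048, 'R': [[0.251, 0.968, -0.001], [0.926, -0.24, 0.29], [0.281, -0.074, -0.957]], 't': [-0.55, -0.037, 0.38]}
{'time': 0.15, 'q': array([7.54606891e+01, 5.00444486e+00, 1.00451244e+01, 9.51003177e+01,
       1.70234939e-03, 9.00008798e+01]), 'qd': array([ 0.09696232, -0.02270585,  0.09631556,  0.05437663, -0.11968612,
        0.02636374]), 'joint_efforts': array([ 2.51831389e-04, -5.20760500e+01,  4.65045440e+01,  1.37936397e-02,
        6.80660094e-06,  4.73666972e-07]), 'ee_pos': array([0.1380268 , 0.5322349 , 0.24974249]), 'tcp_rot': array([-1.79940362e+02, -1.70143271e-03,  1.65459808e+02]), 'wrist_force': array([ 0.01863884, -0.57253648, -0.27322861]), 'torque': array([-0.08223001,  0.00513039,  0.04331403]), 'grasp_force': 0.0, 'opening': 0.08546757263671627}
```

View pics/top0b.png

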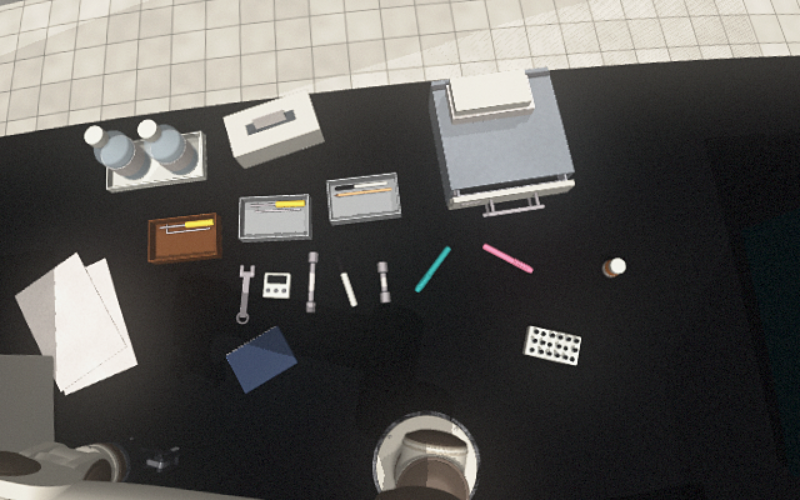

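View pics/scene0b.png

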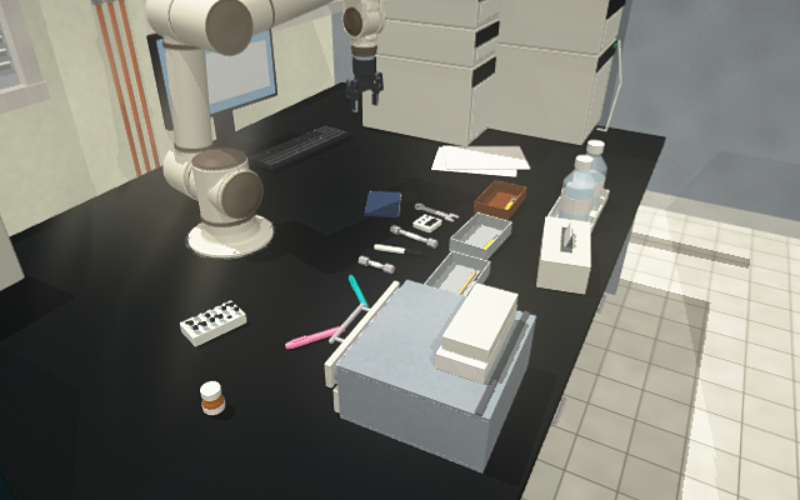

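The top view (800-px scale) shows these objects:
- **Items to move:** spanner (246,293), long column (312,281), white marker (348,289) and short column (384,281).
- **Leave alone:** timer (277,285), turquoise look-alike (433,269) and pink look-alike (507,258).
- **Trays:** grey tray with the yellow screwdriver (275,218), which is the tool tray. Grey tray with pen and pencil (364,198), which is the pen tray. Brown look-alike at (185,237).
- **Drawer handle:** (513,208).

I'll measure by masks and confirm in an enlarged crop.

Run:
```python
from h import *
im,m=load('top0'); ims,ms=load('scene0')
c=im[125:275,100:480]; cv2.imwrite('pics/top0crop.png',cv2.resize(c[:,:,::-1],(800,316),interpolation=cv2.INTER_CUBIC))
def blobs(im,lo,roi,amin=25):
    g=(im.max(2)>lo).astype(np.uint8); k=np.zeros_like(g); x0,y0,x1,y1=roi; k[y0:y1,x0:x1]=g[y0:y1,x0:x1]
    cs,_=cv2.findContours(k,cv2.RETR_EXTERNAL,cv2.CHAIN_APPROX_NONE)
    return [(cv2.minAreaRect(x),cv2.contourArea(x)) for x in cs if cv2.contourArea(x)>amin]
print('top')
for r,a in blobs(im,75,(150,130,500,300)):
    b=cv2.boxPoints(r); s=[np.linalg.norm(b[i]-b[(i+1)%4]) for i in range(2)]
    i=1 if s[0]<s[1] else 0
    e1=(b[0]+b[1])/2 if s[0]<s[1] else (b[1]+b[2])/2; e2=(b[2]+b[3])/2 if s[0]<s[1] else (b[3]+b[0])/2
    P,Q=onz(m,e1,.01),onz(m,e2,.01)
    print(np.round(r[0]),'a',a,'ends',P[:2].round(3),Q[:2].round(3),'L',np.linalg.norm(P-Q).round(3),'ang',np.degrees(np.arctan2(*(Q-P)[1::-1])).round(1))
```

```text
top
[209. 285.] a 952.0 ends [0.293 0.287] [0.31  0.461] L 0.175 ang 84.4
[441. 276.] a 990.5 ends [ 0.271 -0.273] [ 0.226 -0.404] L 0.139 ang -109.0
[279. 231.] a 131.5 ends [0.488 0.155] [0.401 0.134] L 0.09 ang -166.9
[221. 228.] a 410.5 ends [0.47 0.29] [0.478 0.36 ] L 0.07 ang 83.8
[196. 235.] a 262.5 ends [0.534 0.396] [0.388 0.414] L 0.147 ang 172.8
[307. 225.] a 168.0 ends [0.505 0.056] [0.402 0.056] L 0.102 ang 179.7
[491. 214.] a 195.0 ends [ 0.432 -0.562] [ 0.412 -0.503] L 0.062 ang 108.4
[249. 225.] a 208.5 ends [0.55  0.225] [0.398 0.244] L 0.153 ang 172.8
[346. 215.] a 192.5 ends [ 0.523 -0.117] [ 0.42  -0.023] L 0.139 ang 137.5
[406. 206.] a 206.0 ends [ 0.516 -0.204] [ 0.438 -0.321] L 0.141 ang -123.8
[161. 189.] a 744.0 ends [0.685 0.515] [0.563 0.514] L 0.122 ang -179.2
[219. 174.] a 2026.5 ends [0.643 0.224] [0.656 0.418] L 0.195 ang 86.0
[290. 159.] a 2013.0 ends [ 0.675 -0.008] [0.674 0.18 ] L 0.189 ang 90.4
[406. 152.] a 3507.5 ends [ 0.638 -0.467] [ 0.676 -0.116] L 0.353 ang 83.7
[200. 132.] a 36.0 ends [0.799 0.347] [0.807 0.408] L 0.061 ang 82.9
[158. 138.] a 213.5 ends [0.798 0.497] [0.805 0.549] L 0.052 ang 82.7
```

View pics/top0crop.png

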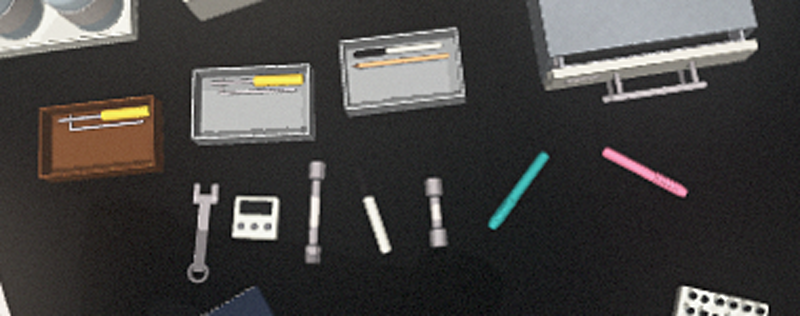

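The crop confirms the choices. The marker is the white barrel at crop (377,225), with its black cap faintly visible up towards (362,180). The turquoise and pink pens are look-alikes. The tool tray is grey at (252,103) and the pen tray is at (402,70). Next I move over for wrist views.

```bash
python3 -m crank '[[[1,-0.9,0,0,0,0.066],[1,-0.9,0,0,0,0.066],[1,-0.9,0,0,0,0.066],[1,-0.9,0,0,0,0.066],[1,-0.9,0,0,0,0.066],[1,-0.9,0,0,0,0.066],[1,-0.9,0,0,0,0.066],[1,-0.9,0,0,0,0.066],[1,-0.9,0,0,0,0.066],[1,-0.9,0,0,0,0.066],[1,-0.9,0,0,0,0.066],[1,-0.9,0,0,0,0.066],[1,-0.9,0,0,0,0.066],[1,-0.9,0,0,0,0.066],[1,-0.9,0,0,0,0.066],[1,-0.9,0,0,0,0.066],[0,0,0,0,0,0],[0,0,0,0,0,0]]]' && python3 -c "
from h import *
snap('wrist','w1')" && python3 -m crank '[[[0.2,-1,0.2,0,0,0],[0.2,-1,0.2,0,0,0],[0.2,-1,0.2,0,0,0],[0.2,-1,0.2,0,0,0],[0.2,-1,0.2,0,0,0],[0.2,-1,0.2,0,0,0],[0.2,-1,0.2,0,0,0],[0.2,-1,0.2,0,0,0],[0.2,-1,0.2,0,0,0],[0.2,-1,0.2,0,0,0],[0.2,-1,0.2,0,0,0],[0.2,-1,0.2,0,0,0],[0.2,-1,0.2,0,0,0],[0.2,-1,0.2,0,0,0],[0,0,0,0,0,0],[0,0,0,0,0,0]]]' && python3 -c "
from h import *
snap('wrist','w2')
a=np.vstack([cv2.imread('pics/w1.png'),cv2.imread('pics/w2.png')]);cv2.imwrite('pics/w12.png',cv2.resize(a,(480,600)))
cv2.imwrite('pics/w12.png',cv2.resize(a,(480,600)))"
```

```text
time: 1.65
ee_pos: [0.4587, 0.2435, 0.2498]
tcp_rot: [-180.0, -0.0, 172.6]
wrist_force: [0.1, 0.2, -0.4]
opening: 0.0854
grasp_force: 0.0
time: 3.03
ee_pos: [0.514, -0.0353, 0.3063]
tcp_rot: [180.0, -0.0, 172.7]
wrist_force: [0.3, 1.3, -0.3]
opening: 0.0852
grasp_force: 0.0
```

View pics/w12.png

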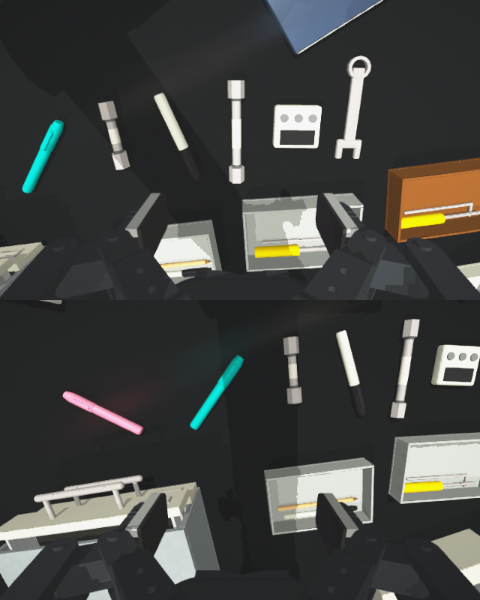

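Both views show the objects clearly. In w1 (0.75 scale) the short column is at (114,135), the marker at (178,135) with its black cap towards +x, the long column at (236,132) and the spanner at (352,107). In w2 the upper drawer bar runs from about (37,498) to (118,487).

Run:
```python
from h import *
A,m1=load('w1');B,m2=load('w2');T,mt=load('top0')
def blob(im,lo,x0,y0,x1,y1):
    k=np.zeros(im.shape[:2],np.uint8); k[y0:y1,x0:x1]=(im.max(2)>lo)[y0:y1,x0:x1]
    c=max(cv2.findContours(k,cv2.RETR_EXTERNAL,cv2.CHAIN_APPROX_NONE)[0],key=cv2.contourArea)
    b=cv2.boxPoints(cv2.minAreaRect(c)); b=b[np.argsort(b[:,1])]; return b[:2].mean(0),b[2:].mean(0)
S=lambda *v:[int(x/.75) for x in v]
for n,r1,r2 in (('short',(90,92,140,178),(275,30,308,112)),('long',(220,72,252,192),(385,12,425,125)),('markerwhite',(148,85,196,152),(330,25,362,88)),('spanner',(328,48,378,166),None)):
    e1=blob(A,90,*S(*r1)); 
    print(n,'z=.01:',[onz(m1,e,.01)[:2].round(4) for e in e1],e1)
    if r2:
        e2=blob(B,90,*S(*r2)); print('   tri',[(tri(m1,a,m2,b)[0].round(4),tri(m1,a,m2,b)[1].round(4)) for a,b in zip(e1,e2)])
for a,b in (((387.4,172),(157,249)),((435.4,165.9),(49,264))):
    print('handle',tri(mt,a,m2,b), onz(m2,b,.102),onz(mt,a,.102))
c=B[220:330,0:280];cv2.imwrite('pics/hand.png',cv2.resize(c[:,:,::-1],(800,314),interpolation=cv2.INTER_CUBIC))
# trays: hand
for n,pts,m in (('pen w2',[(265,470),(371,460),(374,523),(270,534)],m2),('tool w1',[(243,500),(360,496)],m1),('tool w2',[(393,443),(390,500)],m2)):
    print(n,[onz(m,(p[0]/.75,(p[1]-(300 if p[1]>420 and m is m2 else 0 if p[1]<300 else 300))/.75),.04)[:2].round(3) for p in pts])
```

```text
short z=.01: [array([0.3979, 0.0548]), array([0.5025, 0.0532])] (array([139.97107, 134.67416], dtype=float32), array([163.49036, 225.39139], dtype=float32))
   tri [(array([0.3977, 0.0551, 0.0107]), np.float64(0.0005)), (array([0.5011, 0.0544, 0.0123]), np.float64(0.0013))]
long z=.01: [array([0.3949, 0.2435]), array([0.5476, 0.2226])] (array([314., 107.], dtype=float32), array([314., 244.], dtype=float32))
   tri [(array([0.3935, 0.2433, 0.0131]), np.float64(0.0026)), (array([0.5454, 0.2227, 0.0132]), np.float64(0.0014))]
markerwhite z=.01: [array([0.3983, 0.1328]), array([0.4832, 0.153 ])] (array([210.39618, 124.81778], dtype=float32), array([244.45956, 198.86862], dtype=float32))
   tri [(array([0.3985, 0.1325, 0.0091]), np.float64(0.0001)), (array([0.4834, 0.1532, 0.0106]), np.float64(0.0006))]
spanner z=.01: [array([0.3833, 0.4172]), array([0.5315, 0.3942])] (array([481.38995 ,  73.770004], dtype=float32), array([461.50995, 212.93001], dtype=float32))
handle (array([ 0.55855715, -0.19539787,  0.14249232]), np.float64(0.005275842585763639)) [ 0.57224581 -0.22005193  0.102     ] [ 0.57139393 -0.20257836  0.102     ]
handle (array([ 0.5754326 , -0.35025634,  0.10007032]), np.float64(0.0017175638607636915)) [ 0.57552035 -0.34830731  0.102     ] [ 0.57407679 -0.34977193  0.102     ]
pen w2 [array([ 0.598, -0.007]), array([0.603, 0.167]), array([0.725, 0.176]), array([ 0.722, -0.01 ])]
tool w1 [array([0.562, 0.232]), array([0.579, 0.403])]
tool w2 [array([0.579, 0.203]), array([0.682, 0.203])]
```

View pics/hand.png

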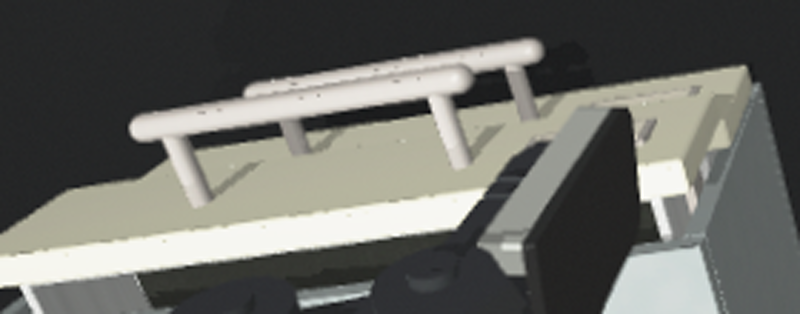

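The near bar in the crop is the top drawer's. Its ends are at crop (131,129) and (472,78). The lower drawer's bar is behind it.

Run:
```python
from h import *
B,m2=load('w2');T,mt=load('top0')
s=280/800
pts=[onz(m2,(x*s,220+y*s),.102) for x,y in((131,129),(472,78))]
print(pts,np.linalg.norm(pts[0]-pts[1]),(pts[0]+pts[1])/2)
d=pts[1]-pts[0];print('bar angle',np.degrees(np.arctan2(d[1],d[0])))
for P in pts: print('top px',proj(mt,P))
# front top edge of drawer front
g=[onz(m2,(x*s,220+y*s),.125) for x,y in((5,256),(690,165))];d=g[1]-g[0];print(g,np.degrees(np.arctan2(d[1],d[0])))
c=T[130:190,360:470];c=cv2.resize(c[:,:,::-1],(770,420),interpolation=cv2.INTER_CUBIC);cv2.imwrite('pics/th.png',c)
```

```text
[array([ 0.57647683, -0.35261414,  0.102     ]), array([ 0.57138797, -0.21062941,  0.102     ])] 0.14207590123518724 [ 0.5739324  -0.28162177  0.102     ]
bar angle 92.05265361001446
top px [436.17822731 165.03796872]
top px [390.05981959 171.71111769]
[array([ 0.61387561, -0.40406112,  0.125     ]), array([ 0.60467289, -0.12882407,  0.125     ])] 91.91500627994385
```

View pics/th.png

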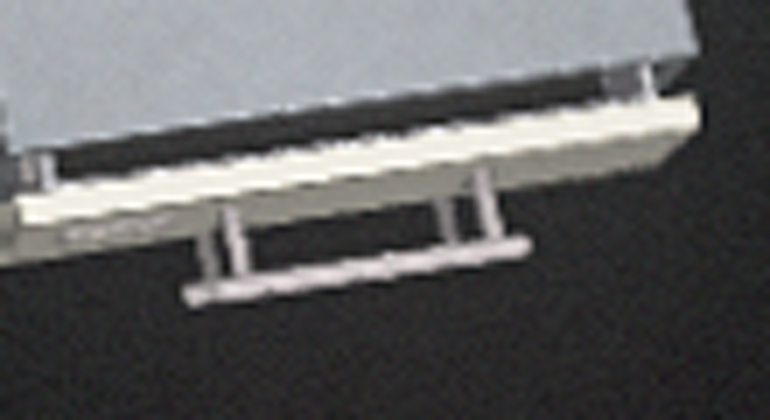

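Handle middle is at (0.574, -0.282, 0.102) and the bar direction is 92°. The top-view ray agrees with this to under 1 px.

```bash
python3 -m crank '[[[0.23,-0.95,-0.3,0,0,-0.9],[0.23,-0.95,-0.3,0,0,-0.9],[0.23,-0.95,-0.3,0,0,-0.9],[0.23,-0.95,-0.3,0,0,-0.9],[0.23,-0.95,-0.3,0,0,-0.9],[0.23,-0.95,-0.3,0,0,-0.9],[0.23,-0.95,-0.3,0,0,-0.9],[0.23,-0.95,-0.3,0,0,-0.9],[0.23,-0.95,-0.3,0,0,-0.9],[0.23,-0.95,-0.3,0,0,-0.9],[0.23,-0.95,-0.3,0,0,-0.9],[0.23,-0.95,-0.3,0,0,-0.9],[0.23,-0.95,-0.3,0,0,-0.9],[0,0,0,0,0,0],[0,0,0,0,0,0]]]' 0.35 30
python3 -c "
from h import *
print(bot.get_obs()['q'].round(1))
im,m=snap('wrist','w3')
for x in(-.065,.065): print(proj(m,np.array([.574,-.2816,.102])+x*np.array([-.035,.999,0])))"
```

```text
time: 4.33
ee_pos: [0.574, -0.2816, 0.2273]
tcp_rot: [-179.9, -0.1, 92.4]
wrist_force: [-0.5, 0.5, -0.1]
opening: 0.0296
grasp_force: 0.0
[-26.1  17.4  21.9  94.6   0.   61.5]
[322.29289725 273.05437808]
[323.47974327 109.38786548]
```

View pics/w3.png

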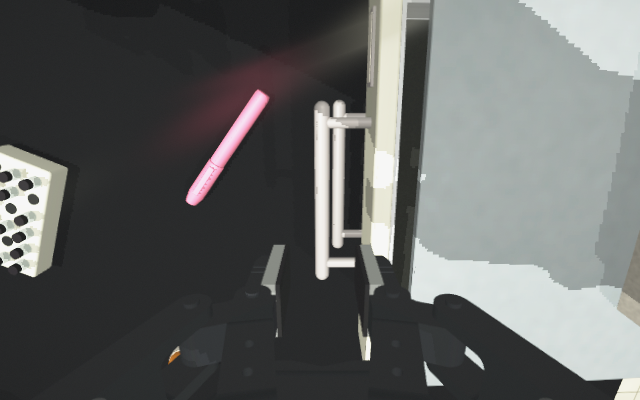

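The bar runs from (321,103) to (322,279), exactly where predicted. I descend, grip it and pull.

```bash
python3 -m crank '[[[0,0,-1,0,0,0],[0,0,-1,0,0,0],[0,0,-1,0,0,0],[0,0,-1,0,0,0],[0,0,-1,0,0,0],[0,0,-1,0,0,0],[0,0,-0.25,0,0,0],[0,0,0,0,0,0]]]' && python3 -m crank '[[[0,0,0,0,0,0],[0,0,0,0,0,0],[0,0,0,0,0,0],[0,0,0,0,0,0]]]' 0 40 && python3 -m crank '[[[-0.3,-0.01,0,0,0,0],[-0.6,-0.02,0,0,0,0],[-0.8,-0.03,0,0,0,0],[-0.8,-0.03,0,0,0,0],[-0.8,-0.03,0,0,0,0],[-0.8,-0.03,0,0,0,0],[-0.8,-0.03,0,0,0,0],[-0.8,-0.03,0,0,0,0],[-0.8,-0.03,0,0,0,0],[-0.8,-0.03,0,0,0,0],[-0.5,-0.02,0,0,0,0],[-0.2,0,0,0,0,0],[0,0,0,0,0,0]]]'
```

```text
time: 5.05
ee_pos: [0.5742, -0.2808, 0.1039]
tcp_rot: [180.0, -0.0, 92.5]
wrist_force: [0.8, 0.5, 0.8]
opening: 0.0299
grasp_force: 0.0
time: 5.38
ee_pos: [0.5743, -0.2817, 0.1044]
tcp_rot: [179.9, -0.0, 92.3]
wrist_force: [-0.8, 5.6, 5.7]
opening: 0.0095
grasp_force: 39.2
time: 6.47
ee_pos: [0.4134, -0.2886, 0.1044]
tcp_rot: [180.0, 0.0, 92.3]
wrist_force: [-0.9, 2.3, 7.5]
opening: 0.0094
grasp_force: 40.1
```

```bash
python3 -m crank '[[[-0.3,-0.01,0,0,0,0],[-0.3,-0.01,0,0,0,0],[-0.25,-0.01,0,0,0,0],[-0.15,0,0,0,0,0],[-0.1,0,0,0,0,0],[0,0,0,0,0,0]]]'
```

```text
time: 6.97
ee_pos: [0.3983, -0.2893, 0.1045]
tcp_rot: [179.2, 0.0, 92.4]
wrist_force: [36.9, 2.8, -11.1]
opening: 0.0092
grasp_force: 39.8
```

The end stop is reached: the drawer moved 0.176 m, so it stood slightly ajar before. I ease back, release and lift.

```bash
python3 -m crank '[[[0.3,0.01,0,0,0,0],[0,0,0,0,0,0]]]' && python3 -m crank '[[[0,0,0,0,0,0],[0,0,0,0,0,0],[0,0,0,0,0,0],[0,0,1,0,0,0],[0,0,1,0,0,0],[0,0,1,0,0,0],[0,0,1,0,0,0],[0,0,1,0,0,0],[0,0.5,1,0,0,0.2],[0.1,1,0.5,0,0,0.5],[0.1,1,0,0,0,0.5],[0.1,1,0,0,0,0.5],[0.1,1,0,0,0,0.5],[0.1,1,0,0,0,0.5]]]' 0.35
python3 - <<'E'
from h import *
print(bot.get_obs()['q'].round(1)); im,m=snap('wrist','w4'); im,m=snap('scene','s4'); im,m=snap('top','t4')
b=im[100:230,340:520]; cv2.imwrite('pics/t4c.png',cv2.resize(b[:,:,::-1],(792,572),interpolation=cv2.INTER_CUBIC))
E
```

```text
time: 7.13
ee_pos: [0.3997, -0.2892, 0.1044]
tcp_rot: [179.9, 0.1, 92.3]
wrist_force: [0.9, 0.9, 6.9]
opening: 0.0093
grasp_force: 41.3
time: 8.3
ee_pos: [0.4076, -0.1781, 0.2331]
tcp_rot: [-180.0, -0.0, 111.0]
wrist_force: [0.5, -0.1, 0.3]
opening: 0.0298
grasp_force: 0.0
[-23.6  -9.7  -6.   93.7  -0.   45.4]
```

View pics/t4c.png

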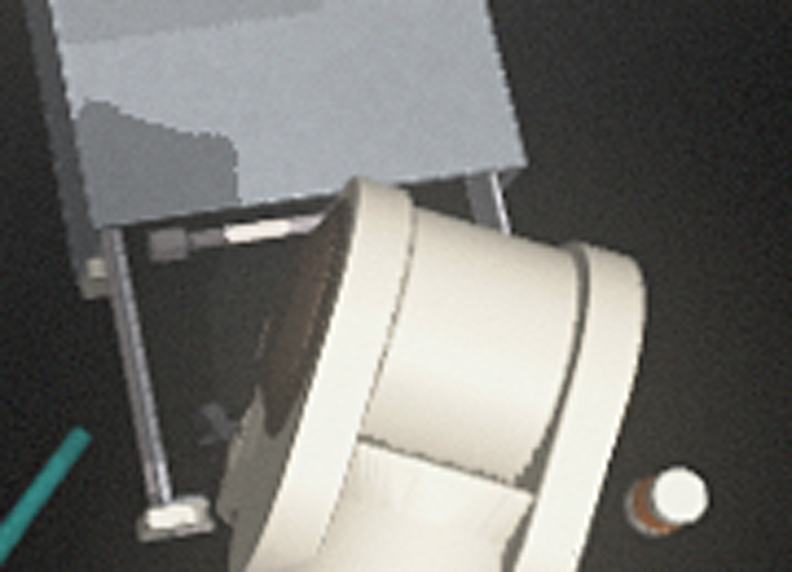

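The drawer is open at its stop, with a stock column visible at crop (230,235). The floor point is at about (0.453, -0.287). Next is the long column.

```bash
python3 -m crank '[[[0.155,1,-0.2,0,0,0.445],[0.155,1,-0.2,0,0,0.445],[0.155,1,-0.2,0,0,0.445],[0.155,1,-0.2,0,0,0.445],[0.155,1,-0.2,0,0,0.445],[0.155,1,-0.2,0,0,0.445],[0.155,1,-0.2,0,0,0.445],[0.155,1,-0.2,0,0,0.445],[0.155,1,-0.2,0,0,0.445],[0.155,1,-0.2,0,0,0.445],[0.155,1,-0.2,0,0,0.445],[0.155,1,-0.2,0,0,0.445],[0.155,1,-0.2,0,0,0.445],[0.155,1,-0.2,0,0,0.445],[0.155,1,-0.2,0,0,0.445],[0.155,1,-0.2,0,0,0.445],[0.155,1,-0.2,0,0,0.445],[0.155,1,-0.2,0,0,0.445],[0.155,1,-0.2,0,0,0.445],[0.155,1,-0.2,0,0,0.445]]]' 0.45 40 && python3 -m crank '[[[0,0.3,0,0,0,0],[0,0,0,0,0,0],[0,0,0,0,0,0]]]'
python3 - <<'E'
from h import *
im,m=snap('wrist','w5')
k=(im.max(2)>90).astype(np.uint8)
# column region via projected prior
for n,P,hl,ang in (('long',(.4695,.233,.013),.075,-7.7),):
    p=proj(m,P); 
    x0,x1=int(p[0]-35),int(p[0]+35); z=np.zeros_like(k); z[:,x0:x1]=k[:,x0:x1]
    for c in cv2.findContours(z,cv2.RETR_EXTERNAL,cv2.CHAIN_APPROX_NONE)[0]:
        if cv2.contourArea(c)<300: continue
        b=cv2.boxPoints(cv2.minAreaRect(c)); b=b[np.argsort(b[:,1])]; e=[b[:2].mean(0),b[2:].mean(0)]
        E=[onz(m,q,.012) for q in e]; print(p,e,E,(E[0]+E[1])/2)
E
```

```text
time: 10.12
ee_pos: [0.4705, 0.2214, 0.1527]
tcp_rot: [-180.0, -0.0, 172.1]
wrist_force: [0.9, 0.2, 0.4]
opening: 0.0385
grasp_force: 0.0
time: 10.37
ee_pos: [0.47, 0.2265, 0.1532]
tcp_rot: [-180.0, -0.0, 171.9]
wrist_force: [0.3, -0.6, 0.5]
opening: 0.0385
grasp_force: 0.0
[329.84171631 190.26690624] [array([352., 301.], dtype=float32), array([352., 361.], dtype=float32)] [array([0.57477298, 0.23888626, 0.012     ]), array([0.64154984, 0.23133247, 0.012     ])] [0.60816141 0.23510937 0.012     ]
[329.84171631 190.26690624] [array([331.,  92.], dtype=float32), array([331., 277.], dtype=float32)] [array([0.39460202, 0.24405934, 0.012     ]), array([0.54795231, 0.22344202, 0.012     ])] [0.47127716 0.23375068 0.012     ]
```

```bash
python3 -m crank '[[[0.03,0.35,-0.8,0,0,0],[0,0,-1,0,0,0],[0,0,-1,0,0,0],[0,0,-1,0,0,0],[0,0,-1,0,0,0],[0,0,-1,0,0,0],[0,0,-0.5,0,0,0],[0,0,-0.2,0,0,0],[0,0,0,0,0,0]]]' && python3 -m crank '[[[0,0,0,0,0,0],[0,0,0,0,0,0],[0,0,0,0,0,0],[0,0,0,0,0,0],[0,0,0,0,0,0]]]' 0 50
```

```text
time: 11.17
ee_pos: [0.4704, 0.2334, 0.0231]
tcp_rot: [-180.0, -0.0, 172.0]
wrist_force: [-0.2, -0.8, 0.2]
opening: 0.0384
grasp_force: 0.0
time: 11.58
ee_pos: [0.4713, 0.2344, 0.0248]
tcp_rot: [180.0, 0.1, 172.0]
wrist_force: [-0.8, -1.3, 6.9]
opening: 0.0102
grasp_force: 49.0
```

```bash
python3 -m crank '[[[0,0,0.5,0,0,0],[0,0,1,0,0,0],[0,0,1,0,0,0],[0,-0.3,1,0,0,0],[0.14,-0.7,0.5,0,0,-0.58],[0.14,-1,0.5,0,0,-0.58],[0.14,-1,0.5,0,0,-0.58],[0.14,-1,0.5,0,0,-0.58],[0.14,-1,0.5,0,0,-0.58],[0.14,-1,0.5,0,0,-0.58],[0.14,-1,0.5,0,0,-0.58],[0.14,-1,0.3,0,0,-0.58],[0.14,-1,0.3,0,0,-0.58],[0.14,-1,0,0,0,-0.58],[0.14,-1,0,0,0,-0.58],[0.14,-1,0,0,0,-0.58],[0.14,-1,0,0,0,-0.58],[0.14,-1,0,0,0,-0.58],[0.14,-1,0,0,0,-0.58],[0.14,-1,0,0,0,-0.58]]]' && python3 -m crank '[[[0.234,-0.98,0,0,0,-0.23],[0.234,-0.98,0,0,0,-0.23],[0.234,-0.98,0,0,0,-0.23],[0.234,-0.98,0,0,0,-0.23],[0.234,-0.98,0,0,0,-0.23],[0.234,-0.98,0,0,0,-0.23],[0.234,-0.98,0,0,0,-0.23],[0.234,-0.98,0,0,0,-0.23],[0.234,-0.98,0,0,0,-0.23],[0.234,-0.98,0,0,0,-0.23],[0,0,0,0,0,0],[0,0,0,0,0,0],[0,0,0,0,0,0]]]'
python3 - <<'E'
from h import *
im,m=snap('wrist','w6')
E
```

```text
time: 13.25
ee_pos: [0.5152, -0.0867, 0.1759]
tcp_rot: [180.0, -0.0, 108.0]
wrist_force: [0.3, -0.5, -2.9]
opening: 0.0108
grasp_force: 49.2
time: 14.33
ee_pos: [0.5619, -0.2814, 0.1754]
tcp_rot: [-180.0, -0.0, 92.4]
wrist_force: [-0.4, -0.6, -4.3]
opening: 0.0104
grasp_force: 49.2
```

View pics/w6.png

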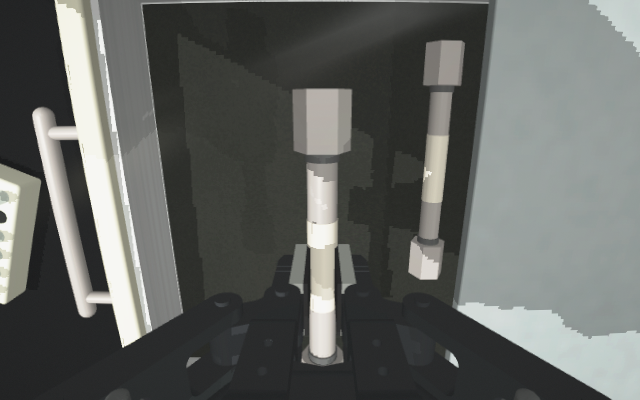

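The long column hangs over the free drawer floor. The drawer front is at left, with the handle at (60,210), and a stock column is at (433,160). I lower it until contact.

```bash
python3 -m crank '[[[0,0,-0.8,0,0,0],[0,0,-1,0,0,0],[0,0,-1,0,0,0],[0,0,-0.5,0,0,0],[0,0,-0.2,0,0,0],[0,0,0,0,0,0]]]' && python3 -m crank '[[[0,0,-0.1,0,0,0],[0,0,-0.1,0,0,0],[0,0,0,0,0,0]]]'
```

```text
time: 14.88
ee_pos: [0.5618, -0.2811, 0.1048]
tcp_rot: [-179.9, -0.0, 92.5]
wrist_force: [-0.2, 0.5, -2.6]
opening: 0.0104
grasp_force: 49.2
time: 15.13
ee_pos: [0.5624, -0.2819, 0.102]
tcp_rot: [179.9, 0.0, 92.4]
wrist_force: [0.4, -0.3, -2.2]
opening: 0.0107
grasp_force: 49.2
```

```bash
python3 -m crank '[[[0,0,-0.08,0,0,0],[0,0,-0.08,0,0,0],[0,0,0,0,0,0]]]'; python3 -m crank '[[[0,0,-0.05,0,0,0],[0,0,0,0,0,0]]]'
```

```text
time: 15.38
ee_pos: [0.5625, -0.282, 0.0989]
tcp_rot: [179.9, 0.0, 92.4]
wrist_force: [0.6, 0.9, 0.8]
opening: 0.0104
grasp_force: 49.6
time: 15.55
ee_pos: [0.5628, -0.282, 0.0988]
tcp_rot: [179.9, 0.1, 92.4]
wrist_force: [-0.6, 1.9, 7.5]
opening: 0.0106
grasp_force: 50.4
```

Contact is made, so I release it, rise and go to the short column.

```bash
python3 -m crank '[[[0,0,0,0,0,0],[0,0,0,0,0,0],[0,0,0,0,0,0],[0,0,0.4,0,0,0],[0,0,1,0,0,0],[0,0,1,0,0,0],[0,0,1,0,0,0],[0,0,1,0,0,0]]]' 0.35 && python3 -m crank '[[[-0.33,0.99,0,0,0,0.744],[-0.33,0.99,0,0,0,0.744],[-0.33,0.99,0,0,0,0.744],[-0.33,0.99,0,0,0,0.744],[-0.33,0.99,0,0,0,0.744],[-0.33,0.99,0,0,0,0.744],[-0.33,0.99,0,0,0,0.744],[-0.33,0.99,0,0,0,0.744],[-0.33,0.99,0,0,0,0.744],[-0.33,0.99,0,0,0,0.744],[-0.33,0.99,-0.2,0,0,0.744],[-0.33,0.99,-0.2,0,0,0.744],[-0.33,0.99,-0.2,0,0,0.744],[-0.33,0.99,-0.2,0,0,0.744],[-0.33,0.99,-0.2,0,0,0.744],[-0.33,0.99,-0.2,0,0,0.744],[-0.33,0.99,-0.2,0,0,0.744],[0,0,0,0,0,0],[0,0,0,0,0,0],[0,0,0,0,0,0]]]'
cat > seg.py <<'E'
from h import *
def seg(f,P,half,zz,lo=90):
    im,m=snap('wrist',f); k=(im.max(2)>lo).astype(np.uint8); p=proj(m,P); z=np.zeros_like(k)
    x0,x1=int(p[0]-half),int(p[0]+half); z[:285,x0:x1]=k[:285,x0:x1]
    for c in cv2.findContours(z,cv2.RETR_EXTERNAL,cv2.CHAIN_APPROX_NONE)[0]:
        if cv2.contourArea(c)<300: continue
        b=cv2.boxPoints(cv2.minAreaRect(c)); b=b[np.argsort(b[:,1])]; e=[b[:2].mean(0),b[2:].mean(0)]
        E=[onz(m,q,zz) for q in e]; d=E[1]-E[0]
        print(p.round(),np.round(e),np.round(E,4)[:,:2].tolist(),'mid',((E[0]+E[1])/2).round(4),'L',np.linalg.norm(d).round(4),'ang',np.degrees(np.arctan2(d[1],d[0])).round(1))
E
python3 -c "
from seg import *
seg('w7',(.4494,.0548,.012),45,.012)"
```

```text
time: 16.22
ee_pos: [0.562, -0.2818, 0.1865]
tcp_rot: [180.0, 0.0, 92.4]
wrist_force: [0.2, -0.3, 0.5]
opening: 0.0297
grasp_force: 0.0
time: 17.88
ee_pos: [0.4501, 0.0546, 0.1576]
tcp_rot: [-180.0, 0.0, 179.3]
wrist_force: [-0.7, -1.0, 0.8]
opening: 0.0301
grasp_force: 0.0
[322. 189.] [[322. 126.]
 [322. 249.]] [[0.3986, 0.0551], [0.5032, 0.0537]] mid [0.4509 0.0544 0.012 ] L 0.1046 ang -0.7
```

```bash
python3 -m crank '[[[0,0,-1,0,0,0],[0,0,-1,0,0,0],[0,0,-1,0,0,0],[0,0,-1,0,0,0],[0,0,-1,0,0,0],[0,0,-1,0,0,0],[0,0,-0.5,0,0,0],[0,0,-0.2,0,0,0],[0,0,0,0,0,0]]]' && python3 -m crank '[[[0,0,0,0,0,0],[0,0,0,0,0,0],[0,0,0,0,0,0],[0,0,0,0,0,0]]]' 0 50 && python3 -m crank '[[[0,0,0.5,0,0,0],[0,0,1,0,0,0],[0,0,1,0,0,0],[0,0,1,0,0,0],[0,0,1,0,0,0],[0,0,1,0,0,0],[0,0,1,0,0,0],[0,0,1,0,0,0],[0,0,0,0,0,0]]]'
```

```text
time: 18.68
ee_pos: [0.4497, 0.0543, 0.0228]
tcp_rot: [-180.0, -0.1, 179.3]
wrist_force: [-0.6, -0.3, 0.2]
opening: 0.0299
grasp_force: 0.0
time: 19.02
ee_pos: [0.4507, 0.0547, 0.0244]
tcp_rot: [-180.0, 0.1, 179.4]
wrist_force: [-1.8, -2.1, 7.0]
opening: 0.0105
grasp_force: 49.3
time: 19.77
ee_pos: [0.4511, 0.0551, 0.1775]
tcp_rot: [179.9, 0.3, 179.4]
wrist_force: [0.6, 0.3, -1.4]
opening: 0.0104
grasp_force: 49.0
```

```bash
python3 -m crank '[[[0.153,-1,0,0,0,-0.744],[0.153,-1,0,0,0,-0.744],[0.153,-1,0,0,0,-0.744],[0.153,-1,0,0,0,-0.744],[0.153,-1,0,0,0,-0.744],[0.153,-1,0,0,0,-0.744],[0.153,-1,0,0,0,-0.744],[0.153,-1,0,0,0,-0.744],[0.153,-1,0,0,0,-0.744],[0.153,-1,0,0,0,-0.744],[0.153,-1,0,0,0,-0.744],[0.153,-1,0,0,0,-0.744],[0.153,-1,0,0,0,-0.744],[0.153,-1,0,0,0,-0.744],[0.153,-1,0,0,0,-0.744],[0.153,-1,0,0,0,-0.744],[0.153,-1,0,0,0,-0.744],[0,0,0,0,0,0],[0,0,0,0,0,0]]]' && python3 -c "
from h import *
snap('wrist','w8')"
```

```text
time: 21.35
ee_pos: [0.5015, -0.2856, 0.1721]
tcp_rot: [-179.9, -0.1, 92.4]
wrist_force: [-1.0, 0.4, -1.1]
opening: 0.0106
grasp_force: 49.1
```

View pics/w8.png

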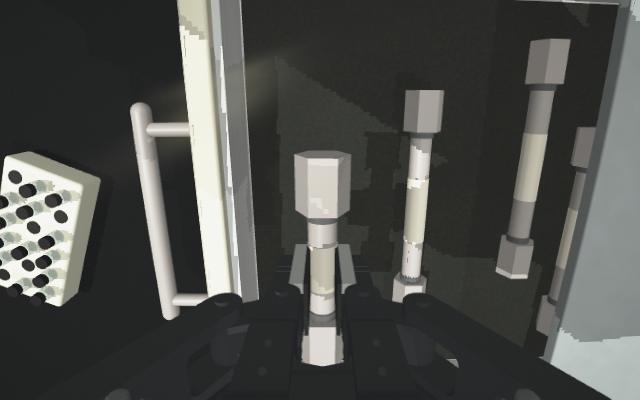

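The long column lies flat at (417,190), clear of the stock columns at (530,160) and (580,230). The short one hangs at (322,250) between it and the front. I lower it.

```bash
python3 -m crank '[[[0,0,-0.6,0,0,0],[0,0,-1,0,0,0],[0,0,-1,0,0,0],[0,0,-0.5,0,0,0],[0,0,-0.25,0,0,0],[0,0,-0.1,0,0,0],[0,0,0,0,0,0]]]' && python3 -m crank '[[[0,0,-0.08,0,0,0],[0,0,-0.08,0,0,0],[0,0,0,0,0,0]]]'
```

```text
time: 21.98
ee_pos: [0.502, -0.2849, 0.1042]
tcp_rot: [180.0, 0.0, 92.5]
wrist_force: [-0.5, -0.2, -1.9]
opening: 0.0104
grasp_force: 49.1
time: 22.23
ee_pos: [0.5021, -0.2854, 0.1013]
tcp_rot: [180.0, 0.0, 92.4]
wrist_force: [-0.1, -0.8, -2.6]
opening: 0.0108
grasp_force: 49.1
```

```bash
python3 -m crank '[[[0,0,-0.08,0,0,0],[0,0,-0.05,0,0,0],[0,0,0,0,0,0]]]'; python3 -m crank '[[[0,0,-0.05,0,0,0],[0,0,0,0,0,0]]]'
```

```text
time: 22.48
ee_pos: [0.502, -0.2853, 0.0985]
tcp_rot: [180.0, 0.0, 92.4]
wrist_force: [-0.2, -0.6, -1.6]
opening: 0.0105
grasp_force: 49.3
time: 22.65
ee_pos: [0.5024, -0.2853, 0.0984]
tcp_rot: [179.9, 0.0, 92.4]
wrist_force: [-0.9, 2.1, 5.9]
opening: 0.0104
grasp_force: 50.0
```

```bash
python3 -m crank '[[[0,0,0,0,0,0],[0,0,0,0,0,0],[0,0,0,0,0,0],[0,0,0.4,0,0,0],[0,0,1,0,0,0],[0,0,1,0,0,0],[0,0,1,0,0,0],[0,0.5,1,0,0,0],[0,1,0,0,0,0.35],[0,1,0,0,0,0.35],[0,1,0,0,0,0.35],[0,1,0,0,0,0.35],[0,1,0,0,0,0.35],[0,1,0,0,0,0.35],[0,1,0,0,0,0.35],[0,1,0,0,0,0.35],[0,1,0,0,0,0.35],[0,1,0,0,0,0.35],[0,1,0,0,0,0.35],[0,1,0,0,0,0.35]]]' 0.35 && python3 -m crank '[[[-0.08,1,0,0,0,0.35],[-0.08,1,0,0,0,0.35],[-0.08,1,0,0,0,0.35],[-0.08,1,0,0,0,0.35],[-0.08,1,0,0,0,0.35],[-0.08,1,0,0,0,0.35],[-0.08,1,0,0,0,0.35],[-0.08,1,0,0,0,0.35],[-0.08,1,0,0,0,0.35],[-0.08,1,0,0,0,0.35],[-0.08,1,0,0,0,0.35],[-0.08,1,0,0,0,0.35],[-0.08,1,0,0,0,0.35],[-0.08,1,0,0,0,0.35],[-0.08,1,0,0,0,0.35],[-0.08,1,0,0,0,0.35],[-0.08,1,0,0,0,0.35],[-0.08,1,0,0,0,0.35],[-0.08,1,0,0,0,0.35],[-0.08,1,0,0,0,0.35]]]' && python3 -m crank '[[[0,1,-0.5,0,0,0.15],[0,0.9,-0.5,0,0,0.1],[0,0,0,0,0,0],[0,0,0,0,0,0]]]' && python3 -c "
from seg import *
seg('w9',(.4575,.4057,.005),48,.004)
im,m=load('w9')
"
```

```text
time: 24.32
ee_pos: [0.5018, -0.0343, 0.186]
tcp_rot: [180.0, 0.0, 121.4]
wrist_force: [-0.4, -0.4, 0.1]
opening: 0.0297
grasp_force: 0.0
time: 25.98
ee_pos: [0.4698, 0.3658, 0.1859]
tcp_rot: [180.0, 0.0, 169.5]
wrist_force: [-0.4, -0.2, -0.2]
opening: 0.03
grasp_force: 0.0
time: 26.32
ee_pos: [0.4695, 0.4031, 0.1648]
tcp_rot: [-179.9, -0.1, 171.2]
wrist_force: [0.3, -0.3, -0.0]
opening: 0.0299
grasp_force: 0.0
[323. 172.] [[326.  78.]
 [326. 252.]] [[0.3828, 0.4194], [0.5321, 0.3966]] mid [0.4575 0.408  0.004 ] L 0.151 ang -8.7
[323. 172.] [[299.   0.]
 [299.  36.]] [[0.3241, 0.4081], [0.3491, 0.4039]] mid [0.3366 0.406  0.004 ] L 0.0254 ang -9.7
```

Run:
```python
from h import *
im,m=load('w9'); k=im.max(2)>90
for v in (130,145,160,175,190):
    xs=np.flatnonzero(k[v,280:372])+280; P=onz(m,(xs.mean(),v),.007); print(v,xs.min(),xs.max(),P[:2].round(4))
A,_=load('w2');T,_=load('top0')
a=cv2.resize(A[175:320,345:640,::-1],(767,377),interpolation=cv2.INTER_CUBIC); b=cv2.resize(T[135:197,185:330,::-1],(507,217),interpolation=cv2.INTER_CUBIC)
o=np.zeros((594,767,3),np.uint8);o[:377]=a;o[377:,:507]=b;cv2.imwrite('pics/trays.png',o)
```

```text
130 314 335 [0.4227 0.4124]
145 315 335 [0.4349 0.411 ]
160 315 335 [0.4473 0.4091]
175 315 335 [0.46   0.4072]
190 315 335 [0.473  0.4052]
```

View pics/trays.png

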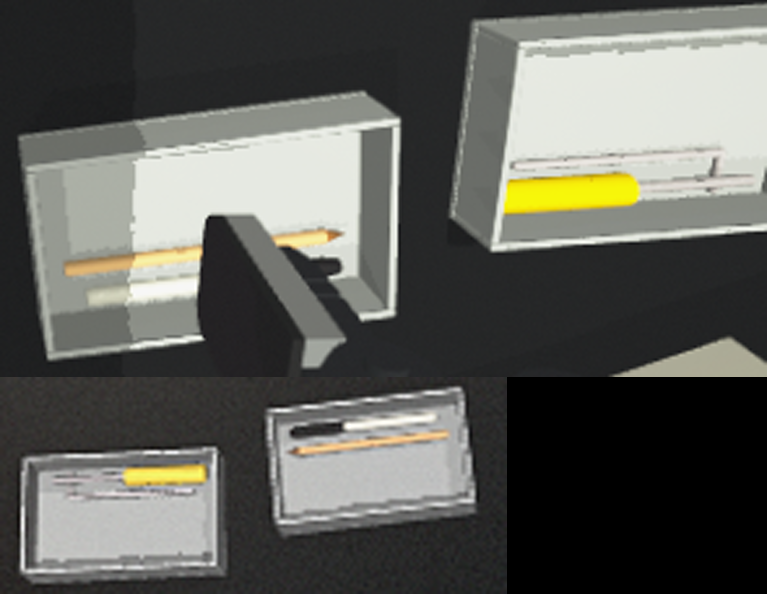

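Tray rim corners are readable. In the w2 crop the pen tray rim is (25,168), (400,120), (394,316), (50,358), and the tool tray's left rim is (520,42)-(492,250). The top crop shows both rims whole: tool (25,458), (217,449), (219,568), (25,574) and pen (268,409), (462,389), (475,504), (277,524).

```bash
python3 -m crank '[[[-0.1,0.15,-0.8,0,0,0],[0,0,-1,0,0,0],[0,0,-1,0,0,0],[0,0,-1,0,0,0],[0,0,-1,0,0,0],[0,0,-1,0,0,0],[0,0,-1,0,0,0],[0,0,-0.3,0,0,0],[0,0,-0.2,0,0,0],[0,0,0,0,0,0]]]'
python3 - <<'E'
from h import *
_,m=load('w2');_,t=load('top0')
w=lambda x,y:(345+x/2.6,175+y/2.6)
q=lambda x,y:(185+x/3.497,135+(y-377)/3.5)
P=[tri(m,w(*a),t,q(*b)) for a,b in (((25,168),(475,504)),((400,120),(277,524)),((394,316),(268,409)),((50,358),(462,389)))]
for p in P: print('pen tri',p[0].round(4),p[1].round(4))
for n,c,mm in (('pen w2',[w(25,168),w(400,120),w(394,316),w(50,358)],m),('pen top',[q(475,504),q(277,524),q(268,409),q(462,389)],t),('tool top',[q(219,568),q(25,574),q(25,458),q(217,449)],t),('tool w2',[w(520,42),w(492,250)],m)):
    X=np.array([onz(mm,x,.04)[:2] for x in c]); print(n,X.round(3).tolist(),X.mean(0).round(4))
    if len(X)==4:
        d=X[1]-X[0]+X[2]-X[3]; print('   y-axis angle',np.degrees(np.arctan2(d[1],d[0])).round(1))
for a,b in (((520,42),(219,568)),((492,250),(217,449))): print('tool tri',tri(m,w(*a),t,q(*b)))
E
```

```text
time: 27.2
ee_pos: [0.4682, 0.4054, 0.0198]
tcp_rot: [180.0, 0.0, 171.1]
wrist_force: [0.3, 0.7, 1.5]
opening: 0.0302
grasp_force: 0.0
pen tri [ 0.6097 -0.0073  0.0527] 0.001
pen tri [0.6137 0.1712 0.0428] 0.0008
pen tri [0.7227 0.1716 0.0417] 0.0023
pen tri [ 0.7213 -0.0062  0.0433] 0.0025
pen w2 [[0.616, -0.007], [0.615, 0.173], [0.723, 0.173], [0.723, -0.005]] [0.6691 0.0835]
   y-axis angle 90.2
pen top [[0.613, -0.007], [0.615, 0.171], [0.724, 0.171], [0.723, -0.008]] [0.6687 0.082 ]
   y-axis angle 89.5
tool top [[0.58, 0.226], [0.595, 0.402], [0.704, 0.398], [0.691, 0.22]] [0.6426 0.3116]
   y-axis angle 85.6
tool w2 [[0.583, 0.229], [0.692, 0.222]] [0.6372 0.2257]
tool tri (array([0.57964589, 0.22513691, 0.0463202 ]), np.float64(0.0017090326675552436))
tool tri (array([0.68997068, 0.2201383 , 0.04314597]), np.float64(0.0008896705149023445))
```

```bash
python3 -m crank '[[[0,0,-0.06,0,0,0],[0,0,0,0,0,0],[0,0,0,0,0,0],[0,0,0,0,0,0],[0,0,0,0,0,0],[0,0,0,0,0,0]]]' 0 50; python3 -m crank '[[[0,0,0.5,0,0,0],[0,0,1,0,0,0],[0,0,1,0,0,0],[0,0,1,0,0,0],[0,0,1,0,0,0],[0,0,1,0,0,0],[0,0,0,0,0,0]]]'
```

```text
time: 27.7
ee_pos: [0.4687, 0.4063, 0.0199]
tcp_rot: [179.9, 0.1, 171.1]
wrist_force: [-0.4, -0.7, 6.9]
opening: 0.0151
grasp_force: 50.0
time: 28.28
ee_pos: [0.469, 0.4069, 0.1334]
tcp_rot: [179.7, 0.2, 171.1]
wrist_force: [1.3, 0.6, 0.8]
opening: 0.015
grasp_force: 49.1
```

```bash
python3 -m crank '[[[0.564,-0.375,0,0,0,-0.888],[0.564,-0.375,0,0,0,-0.888],[0.564,-0.375,0,0,0,-0.888],[0.564,-0.375,0,0,0,-0.888],[0.564,-0.375,0,0,0,-0.888],[0.564,-0.375,0,0,0,-0.888],[0.564,-0.375,0,0,0,-0.888],[0.564,-0.375,0,0,0,-0.888],[0.564,-0.375,0,0,0,-0.888],[0.564,-0.375,0,0,0,-0.888],[0.564,-0.375,0,0,0,-0.888],[0.564,-0.375,0,0,0,-0.888],[0.564,-0.375,0,0,0,-0.888],[0.564,-0.375,0,0,0,-0.888],[0,0,0,0,0,0],[0,0,0,0,0,0],[0,0,0,0,0,0]]]'
python3 - <<'E'
from h import *
o=bot.get_obs();im,m=snap('wrist','w10')
g=im.max(2)
# predicted rim corners & spanner ends
C=np.array([.6426,.3116]);x=np.array([.997,-.073]);y=np.array([.073,.997])
for a,b in((-.055,.09),(-.055,-.09),(.055,.09),(-.051,.03)):print(a,b,proj(m,np.r_[C+a*x+b*y,.04]).round(1))
for v in (60,90,120,150,180): print(v,[int(g[v,u]) for u in range(180,480,8)])
E
```

```text
time: 29.7
ee_pos: [0.6254, 0.301, 0.1277]
tcp_rot: [-180.0, 0.0, 85.8]
wrist_force: [-0.0, 0.2, -1.0]
opening: 0.0154
grasp_force: 49.1
-0.055 0.09 [256.1  46.4]
-0.055 -0.09 [269.9 314.3]
0.055 0.09 [446.1  47.1]
-0.051 0.03 [267.4 149.7]
60 [35, 35, 37, 39, 39, 37, 38, 39, 43, 51, 221, 116, 172, 174, 176, 231, 230, 230, 231, 232, 233, 234, 234, 234, 234, 234, 233, 222, 221, 220, 219, 126, 125, 98, 38, 38, 39, 39]
90 [38, 38, 38, 40, 42, 44, 49, 55, 62, 69, 224, 120, 177, 178, 230, 232, 237, 237, 237, 237, 236, 237, 222, 235, 178, 177, 233, 221, 145, 154, 143, 128, 215, 32, 38, 39, 39, 39]
120 [44, 43, 44, 43, 44, 45, 45, 46, 44, 44, 223, 111, 177, 203, 233, 206, 240, 235, 237, 233, 208, 240, 224, 234, 234, 164, 164, 153, 225, 220, 128, 129, 233, 32, 40, 40, 40, 40]
150 [46, 43, 42, 40, 39, 40, 36, 36, 38, 37, 39, 96, 176, 175, 175, 225, 240, 235, 236, 231, 201, 234, 234, 234, 228, 177, 160, 153, 204, 219, 129, 129, 173, 33, 31, 32, 31, 32]
180 [39, 39, 40, 40, 37, 37, 37, 39, 37, 38, 36, 169, 134, 175, 175, 236, 231, 225, 225, 219, 173, 234, 234, 177, 153, 164, 153, 130, 150, 151, 95, 109, 31, 32, 32, 32, 32, 32]
```

```bash
python3 -m crank '[[[0,0,-0.8,0,0,0],[0,0,-1,0,0,0],[0,0,-1,0,0,0],[0,0,-1,0,0,0],[0,0,-0.6,0,0,0],[0,0,-0.4,0,0,0],[0,0,-0.1,0,0,0],[0,0,0,0,0,0]]]' && python3 -m crank '[[[0,0,-0.1,0,0,0],[0,0,-0.05,0,0,0],[0,0,-0.05,0,0,0],[0,0,0,0,0,0]]]'
```

```text
time: 30.42
ee_pos: [0.6257, 0.301, 0.0302]
tcp_rot: [-180.0, 0.0, 85.7]
wrist_force: [0.7, -0.5, -0.3]
opening: 0.015
grasp_force: 49.1
time: 30.75
ee_pos: [0.626, 0.3008, 0.0265]
tcp_rot: [180.0, -0.0, 85.7]
wrist_force: [0.2, 0.1, -1.2]
opening: 0.0151
grasp_force: 49.1
```

```bash
python3 -m crank '[[[0,0,-0.08,0,0,0],[0,0,-0.05,0,0,0],[0,0,0,0,0,0]]]'; python3 -m crank '[[[0,0,-0.05,0,0,0],[0,0,0,0,0,0]]]'
```

```text
time: 31.0
ee_pos: [0.626, 0.3008, 0.0239]
tcp_rot: [180.0, -0.0, 85.7]
wrist_force: [-0.5, -0.2, 2.0]
opening: 0.0153
grasp_force: 49.5
time: 31.17
ee_pos: [0.626, 0.3008, 0.0239]
tcp_rot: [179.9, -0.0, 85.7]
wrist_force: [-3.1, -2.9, 8.3]
opening: 0.0152
grasp_force: 50.2
```

```bash
python3 -m crank '[[[0,0,0,0,0,0],[0,0,0,0,0,0],[0,0,0.3,0,0,0],[0,0,1,0,0,0],[0,0,1,0,0,0],[0,0,1,0,0,0],[0,0,1,0,0,0],[0,0,1,0,0,0],[0,0,1,0,0,0],[0,0,0,0,0,0]]]' 0.28 && python3 -c "
from h import *
snap('wrist','w11')" && python3 -m crank '[[[-0.446,-0.422,0,0,0,0.872],[-0.446,-0.422,0,0,0,0.872],[-0.446,-0.422,0,0,0,0.872],[-0.446,-0.422,0,0,0,0.872],[-0.446,-0.422,0,0,0,0.872],[-0.446,-0.422,0,0,0,0.872],[-0.446,-0.422,0,0,0,0.872],[-0.446,-0.422,0,0,0,0.872],[-0.446,-0.422,0,0,0,0.872],[-0.446,-0.422,0,0,0,0.872],[-0.446,-0.422,0,0,0,0.872],[-0.446,-0.422,0,0,0,0.872],[-0.446,-0.422,0,0,0,0.872],[-0.446,-0.422,0,0,0,0.872],[-0.446,-0.422,0,0,0,0.872],[-0.446,-0.422,0,0,0,0.872],[-0.446,-0.422,0,0,0,0.872],[-0.446,-0.422,0,0,0,0.872],[0,0,0,0,0,0],[0,0,0,0,0,0]]]' 0.4
python3 - <<'E'
from seg import *
seg('w12m',(.4655,.1488,.009),50,.0085)
im,m=load('w12m'); k=im.max(2)>90
for v in range(110,215,15):
    xs=np.flatnonzero(k[v,270:380])+270
    if len(xs): print(v,xs.min(),xs.max(),onz(m,(xs.mean(),v),.012)[:2].round(4))
E
```

```text
time: 32.0
ee_pos: [0.627, 0.3014, 0.1534]
tcp_rot: [179.7, -0.2, 85.7]
wrist_force: [0.6, -0.4, 0.6]
opening: 0.024
grasp_force: 0.0
time: 33.72
ee_pos: [0.465, 0.1487, 0.1479]
tcp_rot: [180.0, -0.0, -166.6]
wrist_force: [0.1, -0.4, -0.0]
opening: 0.0344
grasp_force: 0.0
[322. 193.] [[321. 104.]
 [321. 217.]] [[0.3986, 0.1325], [0.4858, 0.1532]] mid [0.4422 0.1429 0.0085] L 0.0896 ang 13.3
110 311 332 [0.4026 0.1339]
125 311 332 [0.4133 0.1364]
140 311 332 [0.4242 0.139 ]
155 311 332 [0.4353 0.1416]
170 311 332 [0.4467 0.1443]
185 312 332 [0.4583 0.1475]
200 312 332 [0.4703 0.1504]
```

```bash
python3 -m crank '[[[0,0,-0.8,0,0,0],[0,0,-1,0,0,0],[0,0,-1,0,0,0],[0,0,-1,0,0,0],[0,0,-1,0,0,0],[0,0,-1,0,0,0],[0,0,-0.4,0,0,0],[0,0,0,0,0,0]]]' && python3 -m crank '[[[0,0,0,0,0,0],[0,0,0,0,0,0],[0,0,0,0,0,0],[0,0,0,0,0,0]]]' 0 25 && python3 -m crank '[[[0,0,0.4,0,0,0],[0,0,1,0,0,0],[0,0,1,0,0,0],[0,0,1,0,0,0],[0,0,1,0,0,0],[0,0,1,0,0,0],[0,0,0,0,0,0]]]'
```

```text
time: 34.43
ee_pos: [0.4642, 0.1488, 0.0222]
tcp_rot: [-180.0, -0.2, -166.5]
wrist_force: [-0.1, 0.1, -0.1]
opening: 0.034
grasp_force: 0.0
time: 34.77
ee_pos: [0.4659, 0.1491, 0.0256]
tcp_rot: [180.0, 0.1, -166.4]
wrist_force: [0.4, -0.3, -0.6]
opening: 0.0157
grasp_force: 26.1
time: 35.35
ee_pos: [0.4669, 0.1494, 0.1376]
tcp_rot: [180.0, 0.4, -166.4]
wrist_force: [0.5, 0.1, 0.5]
opening: 0.0158
grasp_force: 26.2
```

```bash
python3 -m crank '[[[0.661,-0.24,0,0,0,0.794],[0.661,-0.24,0,0,0,0.794],[0.661,-0.24,0,0,0,0.794],[0.661,-0.24,0,0,0,0.794],[0.661,-0.24,0,0,0,0.794],[0.661,-0.24,0,0,0,0.794],[0.661,-0.24,0,0,0,0.794],[0.661,-0.24,0,0,0,0.794],[0.661,-0.24,0,0,0,0.794],[0.661,-0.24,0,0,0,0.794],[0.661,-0.24,0,0,0,0.794],[0.661,-0.24,0,0,0,0.794],[0.661,-0.24,0,0,0,0.794],[0.661,-0.24,0,0,0,0.794],[0,0,0,0,0,0],[0,0,0,0,0,0]]]'
python3 - <<'E'
from h import *
im,m=snap('wrist','w13');g=im.max(2)
C=np.array([.669,.0825])
for a,b in((-.055,.09),(-.055,-.09),(.055,-.09),(.055,.09)):print(a,b,proj(m,np.r_[C+[a,b],.04]).round(1))
for v in (90,120,150,180): print(v,[int(g[v,u]) for u in range(180,480,6)])
E
```

```text
time: 36.68
ee_pos: [0.6503, 0.0815, 0.1322]
tcp_rot: [180.0, -0.0, -90.2]
wrist_force: [-0.6, 0.4, -0.1]
opening: 0.0158
grasp_force: 26.2
-0.055 0.09 [370.  324.5]
-0.055 -0.09 [381.3  69.1]
0.055 -0.09 [198.1  70.4]
0.055 0.09 [224.1 324.6]
90 [57, 58, 63, 61, 246, 166, 166, 200, 243, 243, 243, 243, 243, 244, 244, 244, 245, 245, 245, 240, 240, 240, 240, 205, 205, 205, 204, 203, 203, 203, 202, 203, 141, 221, 39, 41, 42, 42, 41, 42, 42, 41, 40, 41, 41, 42, 41, 42, 43, 43]
120 [53, 57, 62, 66, 169, 145, 131, 132, 200, 232, 235, 188, 205, 220, 245, 183, 220, 223, 223, 224, 224, 237, 245, 246, 245, 244, 230, 223, 223, 223, 222, 203, 142, 220, 40, 39, 39, 41, 42, 42, 42, 42, 42, 42, 42, 42, 41, 43, 42, 42]
150 [45, 47, 46, 45, 44, 223, 125, 124, 185, 190, 239, 214, 201, 223, 245, 210, 223, 223, 223, 223, 223, 237, 245, 246, 246, 243, 229, 223, 223, 223, 222, 175, 144, 179, 39, 39, 39, 42, 42, 42, 42, 43, 43, 42, 42, 43, 42, 41, 41, 42]
180 [43, 42, 43, 42, 42, 179, 124, 125, 124, 200, 238, 229, 201, 223, 243, 235, 201, 223, 223, 223, 223, 237, 245, 246, 246, 243, 227, 222, 222, 222, 222, 143, 187, 72, 39, 40, 39, 39, 38, 39, 42, 42, 43, 42, 42, 42, 42, 42, 43, 43]
```

```bash
python3 -m crank '[[[0,0,-0.8,0,0,0],[0,0,-1,0,0,0],[0,0,-1,0,0,0],[0,0,-1,0,0,0],[0,0,-0.6,0,0,0],[0,0,-0.3,0,0,0],[0,0,0,0,0,0]]]' && python3 -m crank '[[[0,0,-0.1,0,0,0],[0,0,-0.08,0,0,0],[0,0,-0.05,0,0,0],[0,0,0,0,0,0]]]'
```

```text
time: 37.32
ee_pos: [0.6493, 0.0818, 0.0375]
tcp_rot: [179.9, -0.0, -90.0]
wrist_force: [0.5, 0.3, -0.9]
opening: 0.0153
grasp_force: 26.2
time: 37.65
ee_pos: [0.6507, 0.0817, 0.0345]
tcp_rot: [-179.9, 0.0, -90.0]
wrist_force: [-0.3, 0.3, -0.7]
opening: 0.016
grasp_force: 26.2
```

```bash
python3 -m crank '[[[0,0,-0.1,0,0,0],[0,0,-0.1,0,0,0],[0,0,0,0,0,0]]]'; python3 -m crank '[[[0,0,-0.06,0,0,0],[0,0,0,0,0,0]]]'
```

```text
time: 37.9
ee_pos: [0.6502, 0.0816, 0.0295]
tcp_rot: [180.0, -0.0, -90.0]
wrist_force: [-0.2, 0.2, -0.7]
opening: 0.0157
grasp_force: 26.2
time: 38.07
ee_pos: [0.6503, 0.0816, 0.0294]
tcp_rot: [-180.0, 0.0, -90.0]
wrist_force: [-2.8, 0.0, 5.5]
opening: 0.0152
grasp_force: 26.8
```

```bash
python3 -m crank '[[[0,0,0,0,0,0],[0,0,0,0,0,0],[0,0,0.3,0,0,0],[0,0,1,0,0,0],[0,0,1,0,0,0],[0,0,1,0,0,0],[0,0,1,0,0,0],[0,0,1,0,0,0],[0,0,1,0,0,0],[-0.5,0,1,0,0,0],[-1,0,1,0,0,0],[-1,0,1,0,0,0],[-1,0,1,0,0,0],[-1,0,0.5,0,0,0],[-1,0,0,0,0,0],[-1,0,0,0,0,0],[-1,0,0,0,0,0],[-1,0,0,0,0,0],[0,0,0,0,0,0],[0,0,0,0,0,0]]]' 0.3
python3 - <<'E'
from h import *
w,mw=snap('wrist','w14'); t,mt=snap('top','t14'); s,ms=snap('scene','s14'); t0,_=load('top0')
w11,m11=load('w11')
# drawer: long/short column via top view at z~.084 (bright blobs in drawer)
def comps(im,m,mask,roi,z,amin):
    x0,y0,x1,y1=roi;k=np.zeros(im.shape[:2],np.uint8);k[y0:y1,x0:x1]=mask[y0:y1,x0:x1]
    for c in cv2.findContours(k,cv2.RETR_EXTERNAL,cv2.CHAIN_APPROX_NONE)[0]:
        if cv2.contourArea(c)<amin: continue
        r=cv2.minAreaRect(c);b=cv2.boxPoints(r)
        i=0 if np.linalg.norm(b[0]-b[1])<np.linalg.norm(b[1]-b[2]) else 1
        E=[onz(m,(b[i]+b[(i+1)%4])/2,z),onz(m,(b[(i+2)%4]+b[(i+3)%4])/2,z)]
        print(r[0],np.round(r[1]),cv2.contourArea(c),[e[:2].round(3).tolist() for e in E],'L',np.linalg.norm(E[0]-E[1]).round(3))
# expected drawer corners in top image
p=[proj(mt,(x,y,.084)).astype(int) for x in(.46,.61) for y in(-.16,-.41)]
print(p);P=np.array(p);x0,y0=P.min(0);x1,y1=P.max(0)
g=t.max(2); print('drawer');comps(t,mt,g>95,(x0,y0,x1,y1),.084,20)
# change map away from drawer/arm
d=(np.abs(t.astype(int)-t0).max(2)>50).astype(np.uint8);d=cv2.morphologyEx(d,cv2.MORPH_OPEN,np.ones((2,2),np.uint8));print('changes');comps(t,mt,d,(0,100,640,330),.01,15)
c=(w.max(2)<60)|(w.min(2)>225)
for n,X in (('marker end cap',(.65,.082+.069,.0125)),('white end',(.65,.082-.069,.0125)),('mid',(.65,.082,.02))): q=proj(mw,X); print(n,q, w[int(q[1])-3:int(q[1])+4:3,int(q[0])-1].tolist() if 3<q[1]<397 and 0<q[0]<640 else '')
E
```

```text
time: 39.73
ee_pos: [0.4801, 0.0817, 0.2456]
tcp_rot: [-179.9, 0.0, -90.0]
wrist_force: [0.4, 0.1, -0.5]
opening: 0.0257
grasp_force: 0.0
[array([377, 211]), array([459, 201]), array([370, 162]), array([450, 154])]
drawer
(426.6452941894531, 209.05642700195312) [ 9. 65.] 276.0 [[0.454, -0.405], [0.446, -0.209]] L 0.197
(416.6907043457031, 192.23988342285156) [ 7. 34.] 150.5 [[0.506, -0.336], [0.502, -0.234]] L 0.102
(371.6239929199219, 188.9320068359375) [44.  6.] 134.5 [[0.597, -0.149], [0.463, -0.154]] L 0.134
(411.8605041503906, 172.8690643310547) [ 7. 49.] 194.0 [[0.568, -0.357], [0.562, -0.204]] L 0.153
(457.0032958984375, 163.26394653320312) [19.  3.] 23.0 [[0.61, -0.423], [0.549, -0.425]] L 0.061
(385.5, 156.0) [ 4. 23.] 38.5 [[0.623, -0.243], [0.631, -0.173]] L 0.071
changes
(197.04286193847656, 235.92819213867188) [11. 47.] 225.5 [[0.531, 0.393], [0.385, 0.412]] L 0.147
(417.68414306640625, 193.1505584716797) [ 7. 34.] 157.5 [[0.517, -0.362], [0.512, -0.253]] L 0.109
(419.2922058105469, 187.78118896484375) [ 81. 104.] 3349.0 [[0.538, -0.487], [0.525, -0.148]] L 0.339
(457.5, 147.5) [7. 5.] 24.5 [[0.664, -0.467], [0.64, -0.463]] L 0.024
(287.637451171875, 231.02423095703125) [228.  89.] 14828.0 [[0.818, 0.184], [0.103, 0.058]] L 0.726
marker end cap [172.37359929 227.54363367] [[73, 73, 73], [72, 71, 71], [233, 235, 229]]
white end [155.92633532 101.67461939] [[246, 246, 244], [246, 246, 245], [247, 247, 247]]
mid [161.1767213  169.29592477] [[247, 247, 244], [247, 247, 244], [247, 247, 244]]
```

Run:
```python
from h import *
im,m=load('w11')
c=np.array([.626,.301]);y=np.array([.073,.997]);x=np.array([.997,-.073])
for b in (.084,.078,.06,.045,.03,.015):
    print(b,[(lambda q:int(im[int(q[1]),int(q[0])].max()))(proj(m,np.r_[c+b*y+a*x,.011])) for a in np.arange(-.034,.035,.003)])
```

```text
0.084 [172, 174, 175, 176, 177, 177, 234, 225, 224, 198, 229, 234, 232, 211, 173, 235, 234, 234, 234, 234, 234, 234, 233]
0.078 [162, 175, 176, 176, 176, 228, 226, 213, 230, 156, 178, 236, 236, 236, 230, 227, 177, 234, 234, 233, 233, 233, 233]
0.06 [153, 174, 174, 174, 175, 175, 237, 212, 238, 225, 231, 234, 234, 209, 239, 211, 226, 234, 234, 234, 233, 233, 233]
0.045 [156, 175, 174, 174, 174, 174, 237, 236, 225, 235, 236, 233, 233, 229, 167, 234, 234, 234, 233, 233, 233, 233, 232]
0.03 [163, 173, 173, 174, 173, 214, 236, 235, 224, 232, 234, 234, 231, 228, 174, 214, 233, 233, 233, 232, 232, 232, 233]
0.015 [132, 172, 172, 172, 172, 172, 235, 234, 223, 228, 234, 231, 230, 229, 173, 233, 232, 232, 232, 232, 232, 232, 232]
```

The spanner's shank and ring show in the tray where they were placed, parallel to its side. The columns measure in place in the drawer, at (0.565, -0.28) and (0.504, -0.285).

```bash
python3 -c "
from workcell import bot
print(bot.job_done())"
```

```text
the job is handed in; nothing more can be done
None
```

The job is handed in at about 40 s: the drawer is open to its stop with both columns set down flat in it, the spanner is in the tool tray, and the marker is in the pen tray.

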